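Thermometer case out of the organizer's slot, both put away in the leaning caddy

TASK

Somebody put the flat blue thermometer case into the wrong slot of the pine caddy: it is loose in the wide slot. First move it to the narrow slot beside it, fully home, then take the green pill organizer out of its white drying stand and slide it fully home into the wide slot. It does not matter which face of either is turned forward, but the end that is up stays up; leave the other things on the shelf where they are.

Things in the scene. Friction and masses are not known exactly. Their poses are not given: they have to be found in the camera images.
- caddy: fixed pine caddy, 200 mm wide (y) on a 115 mm deep base board, about 110 mm high, with two slots side by side along its y; both slots lean 30 degrees from vertical, their mouths towards the caddy's -x (which is turned roughly to the robot's right, world -y) and up. Origin: on the table surface under the caddy, 32 mm below the line joining the two slot floors; z up
- wide_slot (a point): centre of the floor of the wide slot (at the caddy's +y side). Axes: z points out of the slot along its depth (leaning 30 degrees), y along its width (horizontal), x across its thickness. Slot 64 mm wide (y), 20.5 mm thick (x), 75 mm deep to the mouth; lips flaring outward all round stand another 7 mm above the mouth. Walls 10 mm thick
- narrow_slot (a point): centre of the floor of the narrow slot (at the caddy's -y side, 95 mm from the wide one). Axes as for wide_slot. Slot 40 mm wide (y), 16.5 mm thick (x), 75 mm deep; same flared lips
- case: flat blue plastic thermometer case with a clear window, a slab 14 mm thick (x), 36 mm wide (y), 130 mm long (z). Origin: centre of its lower end face; z along its length, upward. It starts in the wide slot, its lower end on the slot floor, lying on the slot's -x wall, with 55 mm standing out of the slot
- organizer: green plastic pill organizer with eight hinged lids (all shut) on its +x face, a slab 18 mm thick (x), 60 mm wide (y), 140 mm long (z). Origin: centre of its lower end face; z along its length, upward. It starts upright in the drying stand, lower end 8 mm above the table
- stand: fixed white drying stand: base 90 x 90 x 8 mm with an upright pocket 20 mm (x) by 64 mm (y) that reaches from 8 to 44 mm above the table. Origin: under its centre, on the table
- thermometer: bystander: white digital thermometer lying flat, 75 x 20 x 11 mm with a thin probe (130 mm in all, along its x); origin under the centre of its thick part
- jar: bystander: white jar, 48 mm across, 65 mm high; origin under its centre
- amber: bystander: amber glass bottle with a white clip-on cap, 60 mm across, 140 mm high; origin under its centre
- spoon: bystander: steel spoon lying flat, 160 mm long along its x
- mug: bystander: white mug, 80 mm across, 90 mm high, handle at its +y; origin under its centre
- plasters: bystander: cardboard box lying flat, 60 x 110 x 30 mm; origin under its centre
- tin: bystander: round metal tin, 90 mm across, 50 mm high; origin under its centre
Mind the look-alikes: they are no part of the job. Of the things shaped like the caddy, the pine one is meant.

How it is judged:
By the outcome, as a careful person would: the job done as asked, in the order asked, and still so for the second after the job is handed in, with the robot touching nothing.
It also fails if it takes over 64 s, if anything falls off the work surface, if the arm or the gripper's body presses on something with over 40 N, if the wrist force passes 120 N, or if a joint passes its speed limit or range.

ROBOT

A 6-joint arm with a two-finger parallel gripper is mounted at the origin on the work surface. World frame = base frame: x ahead of the robot, y to its left, z up, the work surface at z = 0. Lengths are in m, angles in rad, forces in N, time in s.
With the tool pointing down it reaches from about 0.35 to 0.95 m from the base axis. Payload 17.4 kg.
Tool frame: the origin (TCP) lies at the very end of the fingers, on their centre line; the grasp point (between the pads) lies 19 mm behind it; z points along the fingers, y is the line along which they close (so a half turn about z gives the same grasp; the last joint's range is limited). The gripper opens to 93 mm and grips with 3 to 60 N. Pads are 15 mm wide; open, the fingers measure 128 mm over their backs; the gripper's body (75 mm by 188 mm) begins 65 mm behind the grasp point.
Start: joints at [-1.149, 0.116, 1.442, -0, 1.584, -0.038], TCP at [0.3, -0.605, 0.219] pointing down, gripper open.
Joint ranges: [-2.83, 2.83], [-0.83, 2.19], [0.07, 2.5], [-1.14, 4.28], [0.01, 3], [-2.97, 2.97]. Speed limits (rad/s): [1.89, 1.89, 2.22, 3.14, 3.14, 3.14].

INTERFACE

Orientations are given as [roll, pitch, yaw] about the fixed x, y, z axes, in that order (R = Rz(yaw) Ry(pitch) Rx(roll)).
In Python, from plant import ctrl gives the robot as it stands.
- The arm moves only by the tool play_rows, never from a script. Its argument "deltas" is a list of rows, each a list of 6 numbers: the shift along the tool's x, y, z each as a share of 0.02 m, from -1 to 1, then the turn, a rotation vector about the tool's x, y, z each as a share of 90 degrees, from -1 to 1. In form: [[tx, ty, tz, ax, ay, az], ...]. A call has exactly 8 rows; each row shifts and turns the commanded pose from where the row before left it, along the tool's axes as they then stand; what a row does not reach is not made up. A row lasts 1/12 s, in which the tool goes at most 41.7 mm and 7.16 degrees, less where a joint would pass 70% of its speed; a pose out of reach is approached as far as the arm can. A call with a number of a shift or a turn outside -1 to 1 is refused whole. A call with a gripper value outside its range is refused whole. "fingers" is the opening, from -1 (shut) to 1 (fully open), set as the call begins (left out, the last holds). The fingers move at their own pace and stop on an object; "force" is the grip in N (left out, the last holds). Time passes only in rows, so rows that do not move let the fingers close, or fill a call up. It gives the time, the measured TCP pose, the force, the opening and the grip force at its end, in the units of the state.
- ctrl.get_obs(): the state, without advancing time (a new reading comes with each control period).
- ctrl.snapshot(name): name is "side" or "top" or "wrist"; returns a dict with "color" (420x560x3 uint8, blue, green, red), "range_z" (420x560 float32, m along the optical axis (not along the pixel's ray), 0 where there is no reading), "fov_y" (degrees; the focal length in pixels is half the picture's height over the tangent of half this angle, whatever the lens; pixels are square), "cx", "cy" (the principal point, pixels), "distortion" ([k1, k2, p1, p2, k3] as OpenCV has them; the pictures are not rectified), "R" (3x3) and "t" (3): a world point X has camera coordinates R X + t; the wrist camera has in their place "hand_eye" (4x4, takes a point from camera to tool coordinates, whose origin is the TCP and whose axes are the flange's). Camera axes: x right, y down, z forward; pixel columns grow to the right and rows downward; lengths in m; the calibration is good to about 2 mm. A picture is of the moment at which its call begins: read the wrist's pose just before it.
- ctrl.hand_in(): hands the job in; it is judged then, once.
The state is a dict: "time_s": time; "qpos": joint angles; "qvel": joint speeds; "joint_efforts": joint torques, N m; "tool_pos": TCP position; "eef_rot": TCP orientation; "wrist_force": force on the tool from outside, world axes, zero at the start; "torque": the same for the moment, N m; "grip_width": finger opening in m; "grasp_force": force on a finger pad.
Only numpy, scipy, OpenCV 4.12 (cv2) and the standard library are available. Lean on these libraries where they do the work, as an engineer would, in place of code of your own. Each camera call takes 0.05 s, during which the arm holds its last target. There are 200 camera calls.

## Working session

There is one attempt and no reset: what is moved stays moved. The work goes in short steps, Python scripts to look and compute and a tool call to move; the robot and the scene stay as the last step left them, time stands still between calls to the robot, and variables do not carry over. Pictures are saved under pics/ and viewed, at most 10 in all, crops included, and the job is handed in when it is done.

Besides the shell and the picture viewer there is one more tool, called after "Request:" as name(argument=value, ...), one argument or row to a line, values as JSON. play_rows: Moves the arm, as the interface text tells. Shift numbers are shares of 0.02 m and turn numbers shares of 90 degrees, none past 1 either way. Its arguments: {"type":"object","properties":{"deltas":{"type":"array","items":{"type":"array","items":{"type":"number"}}},"fingers":{"type":"number"},"force":{"type":"number"}},"required":["deltas"]}

```bash
ls; mkdir -p pics; cat > h.py <<'E'
import numpy as np,cv2,pickle
from plant import ctrl
from scipy.spatial.transform import Rotation as Ro
def snap(n):
    o=ctrl.get_obs(); s=ctrl.snapshot(n)
    h,w=s["color"].shape[:2]; f=h/2/np.tan(np.radians(s["fov_y"])/2)
    s["K"]=np.array([[f,0,s["cx"]],[0,f,s["cy"]],[0,0,1.]]); s["D"]=np.array(s["distortion"],float)
    if n=="wrist":
        T=np.eye(4); T[:3,:3]=Ro.from_euler("xyz",o["eef_rot"]).as_matrix(); T[:3,3]=o["tool_pos"]
        C=T@np.array(s["hand_eye"]); s["R"]=C[:3,:3].T; s["t"]=-C[:3,:3].T@C[:3,3]
    s["R"]=np.array(s["R"]); s["t"]=np.array(s["t"]).ravel()
    return s
def ray(s,uv):
    p=cv2.undistortPoints(np.array(uv,float).reshape(-1,1,2),s["K"],s["D"]).reshape(-1,2)
    d=np.c_[p,np.ones(len(p))]@s["R"]; return -s["R"].T@s["t"],d
def plane(s,uv,z):
    c,d=ray(s,uv); return c+d*((z-c[2])/d[:,2])[:,None]
def pts(s,uv):
    uv=np.array(uv).reshape(-1,2); c,d=ray(s,uv); i=uv.round().astype(int)
    return c+d*s["range_z"][i[:,1],i[:,0]][:,None]
def proj(s,X):
    return cv2.projectPoints(np.array(X,float).reshape(-1,1,3),cv2.Rodrigues(s["R"])[0],s["t"],s["K"],s["D"])[0].reshape(-1,2)
def cloud(s):
    h,w=s["range_z"].shape; u,v=np.meshgrid(np.arange(w),np.arange(h)); uv=np.c_[u.ravel(),v.ravel()]
    return pts(s,uv).reshape(h,w,3)
E
python3 - <<'E'
from h import *
S={n:snap(n) for n in("side","top")}
pickle.dump(S,open("s0.pkl","wb"))
for n in S: cv2.imwrite(f"pics/{n}0.png",S[n]["color"]); print(n,-S[n]["R"].T@S[n]["t"],S[n]["R"][2],S[n]["fov_y"],S[n]["D"])
print(ctrl.get_obs())
E
```

```text
pics
side [0.19514243 1.01631695 0.72784937] [ 0.26188648 -0.8049451  -0.53242733] 46.07302904983339 [-0.07007561  0.          0.          0.          0.        ]
top [0.38760359 0.00392744 1.3641836 ] [ 0.08052113  0.00216019 -0.99675056] 46.76754612234306 [0.03999948 0.         0.         0.         0.        ]
{'time_s': 0.1, 'qpos': array([-1.14878433e+00,  1.16457009e-01,  1.44217688e+00,  1.51826150e-05,
        1.58399254e+00, -3.78004999e-02]), 'qvel': array([-6.34760102e-04,  2.35698183e-06,  2.50730703e-05, -1.26776747e-03,
        1.32393303e-03,  8.18551841e-05]), 'joint_efforts': array([ 1.16952171e-03, -7.22892380e+01, -6.23866153e+01,  7.81908422e-02,
        2.27582641e-02, -8.44213582e-05]), 'tool_pos': array([ 0.29947689, -0.60473671,  0.2179796 ]), 'eef_rot': array([-3.14056020e+00, -5.42383832e-05,  4.59812661e-01]), 'wrist_force': array([-0.34678284,  0.05935998,  0.69443011]), 'torque': array([-0.02290082,  0.0429813 , -0.05174634]), 'grasp_force': 0.0, 'grip_width': 0.09308972100688097}
```

View pics/top0.png

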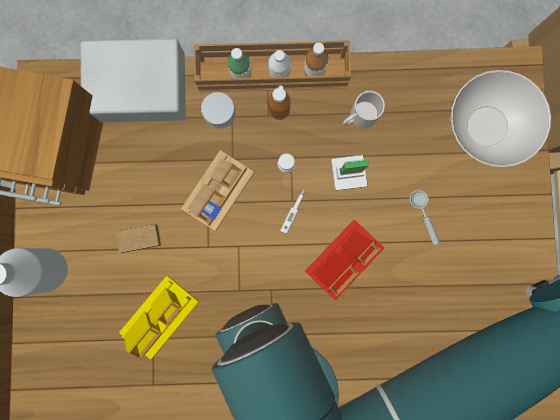

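View pics/side0.png

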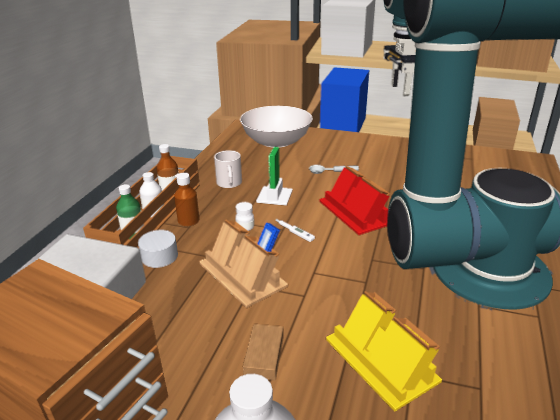

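Top view: three caddies, pine (218,190), red (345,260) and yellow (158,318). The pine one fits: it is pine-coloured and holds the blue case at (211,211). The organizer is at (352,170). I'll confirm in one crop and measure.

```bash
cat > m.py <<'E'
from h import *
S=pickle.load(open("s0.pkl","rb"))
a=S["top"]["color"][130:240,170:390]; b=S["side"]["color"][130:310,190:330]
a=cv2.resize(a,None,fx=2.6,fy=2.6,interpolation=2); b=cv2.resize(b,None,fx=1.58,fy=1.58,interpolation=2)
a=cv2.resize(S["top"]["color"][140:240,170:270],(400,400),interpolation=2);b=cv2.resize(S["side"]["color"][210:310,190:290],(400,400),interpolation=2)
c=cv2.resize(S["top"]["color"][145:195,320:380],(240,200),interpolation=2);d=cv2.resize(S["side"]["color"][140:210,245:305],(240,200),interpolation=2)
im=np.zeros((600,800,3),np.uint8); im[:400,:400]=a; im[:400,400:]=b; im[400:,:240]=c; im[400:,400:640]=d
cv2.imwrite("pics/crop0.png",im)
for n in S:
    s=S[n]; X=cloud(s); hsv=cv2.cvtColor(s["color"],cv2.COLOR_BGR2HSV)
    roi={"top":dict(blue=(170,140,100,100),green=(320,145,60,50)),"side":dict(blue=(245,215,40,45),green=(255,140,40,50))}[n]
    for col,(lo,hi) in dict(blue=((105,120,40),(130,255,255)),green=((50,120,40),(80,255,255))).items():
        m=cv2.inRange(hsv,lo,hi); x,y,w,h=roi[col]; r=np.zeros_like(m); r[y:y+h,x:x+w]=1; m=(m>0)&(r>0)
        P=X[m]; vu=np.argwhere(m); print(n,col,len(P),"px",vu[:,::-1].min(0),vu[:,::-1].max(0),"lo",np.percentile(P,3,0).round(3),"hi",np.percentile(P,97,0).round(3),"med",np.median(P,0).round(3))
E
python3 m.py
```

```text
side blue 247 px [258 223] [279 251] lo [0.471 0.169 0.102] hi [0.511 0.206 0.145] med [0.484 0.188 0.128]
side green 336 px [269 147] [278 187] lo [ 0.587 -0.205  0.051] hi [ 0.604 -0.153  0.148] med [ 0.593 -0.16   0.107]
top blue 121 px [203 201] [220 219] lo [0.471 0.161 0.092] hi [0.515 0.207 0.149] med [0.489 0.176 0.142]
top green 136 px [340 160] [367 172] lo [ 0.591 -0.215  0.098] hi [ 0.606 -0.159  0.153] med [ 0.599 -0.185  0.148]
```

View pics/crop0.png

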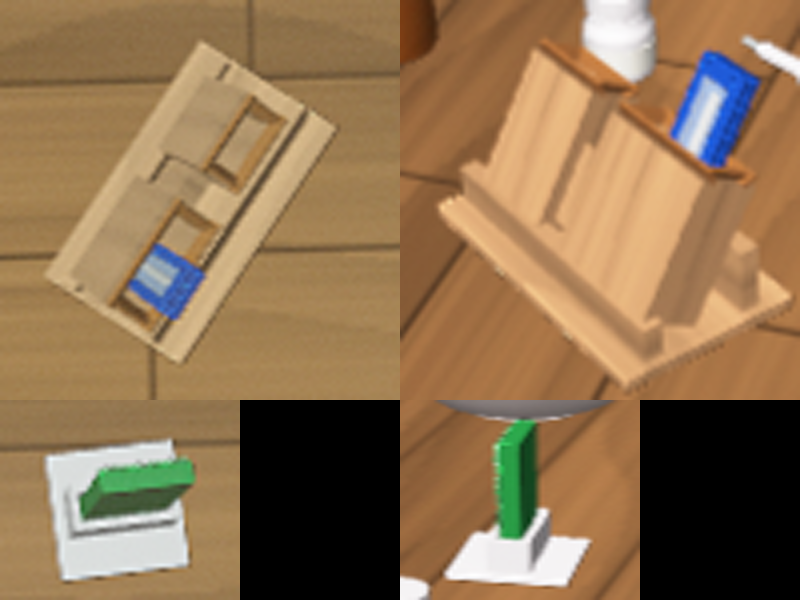

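The crop confirms the pine caddy: blue case in its wide slot (crop px 165,280), the empty narrow slot at (240,150), and the green slab in the white stand. Next I'll fit the base board outline from the top view, then take a closer look with the wrist camera.

```bash
cat > c.py <<'E'
from h import *
S=pickle.load(open("s0.pkl","rb"))
s=S["top"]; c=np.array([[203,42],[335,128],[182,362],[46,274]])/4+[170,140]-.4
for i,z in enumerate((0.,.01)):
    P=plane(s,c,z); print(z,P[:,:2].round(3).tolist(),[round(np.linalg.norm(P[i]-P[i-1]),3) for i in range(4)], 'yaw of long edges',np.degrees(np.arctan2(*(P[2]-P[1])[1::-1])).round(1),np.degrees(np.arctan2(*(P[3]-P[0])[1::-1])).round(1),'ctr',P.mean(0).round(4))
X=cloud(s)
# heights on strips: print z at front strip/back strip
for p in [(320,135),(250,230),(190,330),(60,265),(130,190),(190,90)]:
    print(p,pts(s,np.array(p)/4+[170,140]-.4).round(3))
print('hand_eye');w=snap("wrist");print(np.round(w["hand_eye"],4),w["fov_y"],w["K"][:2,2],w["D"])
# organizer orientation: side + top faces
hsv=cv2.cvtColor(s["color"],cv2.COLOR_BGR2HSV);m=cv2.inRange(hsv,(50,100,40),(80,255,255))>0
m[:145]=0;m[195:]=0;m[:,:320]=0;m[:,385:]=0
P=X[m];T=P[P[:,2]>.142];print(len(T),cv2.minAreaRect((T[:,:2]*1000).astype(np.float32)),T[:,2].mean())
# stand base
w=cv2.inRange(hsv,(0,0,170),(180,50,255))>0; w[:145]=0;w[195:]=0;w[:,:320]=0;w[:,385:]=0
Q=X[w&(X[...,2]<.02)];Q[:,2]=0;print('stand',len(Q),cv2.minAreaRect((Q[:,:2]*1000).astype(np.float32)))
E
python3 c.py
```

```text
0.0 [[0.674, 0.173], [0.61, 0.08], [0.447, 0.191], [0.511, 0.286]] [np.float64(0.198), np.float64(0.113), np.float64(0.197), np.float64(0.115)] yaw of long edges 145.8 145.2 ctr [0.5607 0.1825 0.    ]
0.01 [[0.672, 0.172], [0.609, 0.08], [0.447, 0.19], [0.511, 0.284]] [np.float64(0.197), np.float64(0.112), np.float64(0.196), np.float64(0.114)] yaw of long edges 145.8 145.2 ctr [0.5594 0.1811 0.01  ]
(320, 135) [[0.604 0.09  0.007]]
(250, 230) [[0.538 0.141 0.011]]
(190, 330) [[0.469 0.183 0.013]]
(60, 265) [[0.516 0.273 0.013]]
(130, 190) [[0.564 0.22  0.038]]
(190, 90) [[0.634 0.179 0.03 ]]
hand_eye
[[-0.000e+00 -9.595e-01 -2.817e-01  7.870e-02]
 [ 1.000e+00 -0.000e+00 -1.000e-04 -4.000e-04]
 [ 1.000e-04 -2.817e-01  9.595e-01 -1.652e-01]
 [ 0.000e+00  0.000e+00  0.000e+00  1.000e+00]] 69.5938383573169 [283.86946425 209.25111008] [-0.06060351  0.          0.          0.          0.        ]
137 ((598.7893676757812, -188.14199829101562), (15.187905311584473, 58.072872161865234), 5.786282539367676) 0.14854485631684347
stand 581 ((601.584716796875, -189.1581573486328), (91.54586791992188, 91.47038269042969), 5.572010040283203)
```

Request:
play_rows(
  deltas=[
    [0.78,-0.86,-0.08,0,0,0],
    [0.78,-0.86,-0.08,0,0,0],
    [0.78,-0.86,-0.08,0,0,0],
    [0.78,-0.86,-0.08,0,0,0],
    [0.78,-0.86,-0.08,0,0,0],
    [0.78,-0.86,-0.08,0,0,0],
    [0.78,-0.86,-0.08,0,0,0],
    [0.78,-0.86,-0.08,0,0,0],
  ],
)

```text
time_s: 0.82
tool_pos: [0.3504, -0.425, 0.2313]
eef_rot: [-3.141, 0.0, 0.46]
wrist_force: [0.8, -1.2, 0.6]
grip_width: 0.093
grasp_force: 0.0
```

Request:
play_rows(
  deltas=[
    [0.78,-0.86,-0.08,0,0,0],
    [0.78,-0.86,-0.08,0,0,0],
    [0.78,-0.86,-0.08,0,0,0],
    [0.78,-0.86,-0.08,0,0,0],
    [0.78,-0.86,-0.08,0,0,0],
    [0.78,-0.86,-0.08,0,0,0],
    [0.78,-0.86,-0.08,0,0,0],
    [0.78,-0.86,-0.08,0,0,0],
  ],
)

```text
time_s: 1.48
tool_pos: [0.4011, -0.2464, 0.2442]
eef_rot: [-3.142, 0.0, 0.46]
wrist_force: [-0.5, -0.5, -0.1]
grip_width: 0.0931
grasp_force: 0.0
```

Request:
play_rows(
  deltas=[
    [0.78,-0.86,-0.08,0,0,0],
    [0.78,-0.86,-0.08,0,0,0],
    [0.78,-0.86,-0.08,0,0,0],
    [0.78,-0.86,-0.08,0,0,0],
    [0.78,-0.86,-0.08,0,0,0],
    [0.78,-0.86,-0.08,0,0,0],
    [0.78,-0.86,-0.08,0,0,0],
    [0.78,-0.86,-0.08,0,0,0],
  ],
)

```text
time_s: 2.15
tool_pos: [0.4519, -0.0677, 0.2571]
eef_rot: [3.142, -0.0, 0.46]
wrist_force: [-0.1, -0.3, 0.5]
grip_width: 0.0931
grasp_force: 0.0
```

Request:
play_rows(
  deltas=[
    [0.78,-0.86,-0.08,0,0,0],
    [0.78,-0.86,-0.08,0,0,0],
    [0.78,-0.86,-0.08,0,0,0],
    [0.78,-0.86,-0.08,0,0,0],
    [0.78,-0.86,-0.08,0,0,0],
    [0.78,-0.86,-0.08,0,0,0],
    [0.78,-0.86,-0.08,0,0,0],
    [0.78,-0.86,-0.08,0,0,0],
  ],
)

```text
time_s: 2.82
tool_pos: [0.5027, 0.1111, 0.2698]
eef_rot: [-3.142, 0.0, 0.46]
wrist_force: [0.4, -0.5, 0.4]
grip_width: 0.0927
grasp_force: 0.0
```

Request:
play_rows(
  deltas=[
    [0,0,0,0,0,-0.07],
    [0,0,0,0,0,-0.07],
    [0,0,0,0,0,-0.07],
    [0,0,0,0,0,-0.07],
    [0,0,0,0,0,-0.07],
    [0,0,0,0,0,-0.07],
    [0,0,0,0,0,-0.07],
    [0,0,0,0,0,-0.07],
  ],
)

```text
time_s: 3.48
tool_pos: [0.5025, 0.1098, 0.2697]
eef_rot: [-3.141, 0.0, 1.345]
wrist_force: [-0.4, -0.5, -0.1]
grip_width: 0.093
grasp_force: 0.0
```

Request:
play_rows(
  deltas=[
    [0,0,0,0,0,-0.07],
    [0,0,0,0,0,-0.07],
    [0,0,0,0,0,-0.07],
    [0,0,0,0,0,-0.07],
    [0,0,0,0,0,-0.07],
    [0,0,0,0,0,-0.07],
    [0,0,0,0,0,-0.07],
    [0,0,0,0,0,-0.07],
  ],
)

```text
time_s: 4.15
tool_pos: [0.5025, 0.1098, 0.2697]
eef_rot: [-3.141, -0.0, 2.225]
wrist_force: [-0.5, -0.6, -0.1]
grip_width: 0.0931
grasp_force: 0.0
```

Request:
play_rows(
  deltas=[
    [0,0,0,0,0,-0.07],
    [0,0,0,0,0,-0.07],
    [0,0,0,0,0,-0.06],
    [0,0,0,-0.07,0,0],
    [0,0,0,-0.07,0,0],
    [0,0,0,-0.07,0,0],
    [0,0,0,-0.07,0,0],
    [0,0,0,-0.053,0,0],
  ],
)

```text
time_s: 4.82
tool_pos: [0.5026, 0.1096, 0.2703]
eef_rot: [2.612, 0.001, 2.532]
wrist_force: [-1.1, -0.8, 0.2]
grip_width: 0.0933
grasp_force: 0.0
```

```bash
python3 - <<'E'
from h import *
w=snap("wrist"); pickle.dump(w,open("w1.pkl","wb")); cv2.imwrite("pics/w1.png",w["color"]); print(ctrl.get_obs()["tool_pos"],ctrl.get_obs()["eef_rot"])
E
```

```text
[0.50199123 0.10917677 0.26899731] [ 2.60882952e+00 -2.48303359e-05  2.53190118e+00]
```

View pics/w1.png

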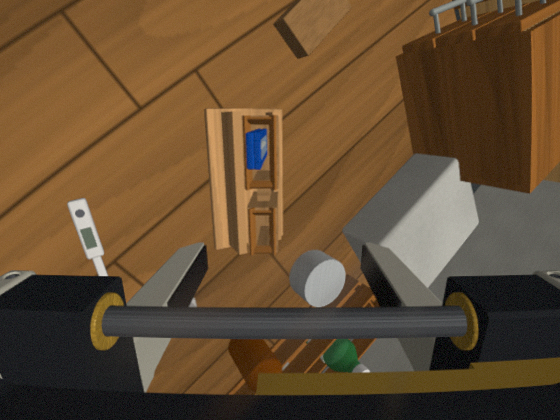

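Wrist view: the caddy spans (207-285, 108-255), with the wide mouth at (264,150) holding the blue case, the narrow mouth at (261,230), and the tin at (318,278) clear of it. I'll move closer before measuring.

Request:
play_rows(
  deltas=[
    [0.5,-0.15,0.3,0,0,0],
    [0.5,-0.15,0.3,0,0,0],
    [0.5,-0.15,0.3,0,0,0],
    [0.5,-0.15,0.3,0,0,0],
    [0.5,-0.15,0.3,0,0,0],
    [0.5,-0.15,0.3,0,0,0],
    [0,0,0,0,0,0],
    [0,0,0,0,0,0],
  ],
)

```text
time_s: 5.53
tool_pos: [0.4543, 0.1468, 0.2296]
eef_rot: [2.619, 0.0, 2.535]
wrist_force: [0.0, 0.7, 0.2]
grip_width: 0.0929
grasp_force: 0.0
```

```bash
cat > sl.py <<'E'
from h import *
w=snap("wrist"); pickle.dump(w,open("w2.pkl","wb"))
yaw=np.radians(55.4); cx=np.array([np.cos(yaw),np.sin(yaw),0]); ey=np.array([-np.sin(yaw),np.cos(yaw),0]); Z=np.array([0,0,1.])
ez=.5*-cx+np.cos(np.pi/6)*Z; ex=np.cross(ey,ez); O=np.array([.56,.18,.032])
E=np.c_[ex,ey,ez]
L=(cloud(w)-O)@E*1000
ok=(w["range_z"]>0)
# z map image: height 40..140 over 1mm grid
im=np.zeros((320,200,3),np.uint8)
m=ok&(abs(L[...,0])<70)&(abs(L[...,1])<150)
p=L[m];c=w["color"][m]
h=np.histogram(p[:,2],bins=np.arange(-60,160,4));print([(int(b),int(n)) for n,b in zip(h[0],h[1]) if n>30])
v=np.zeros((420,560,3),np.uint8); zz=np.clip((L[...,2]+20)*1.6,0,255).astype(np.uint8)
v=cv2.applyColorMap(zz,cv2.COLORMAP_JET); v[~ok]=0
uv=np.argwhere(m&(L[...,2]>60)); a=uv.min(0)-15;b=uv.max(0)+15; print(a,b)
A=w["color"][a[0]:b[0],a[1]:b[1]];B=v[a[0]:b[0],a[1]:b[1]];k=min(400/A.shape[1],600/A.shape[0])
cv2.imwrite("pics/w2.png",cv2.resize(np.hstack([A,B]),None,fx=k,fy=k,interpolation=cv2.INTER_NEAREST));print(k)
E
python3 sl.py
```

```text
[(-60, 166), (-56, 181), (-52, 228), (-48, 212), (-44, 209), (-40, 225), (-36, 233), (-32, 305), (-28, 259), (-24, 373), (-20, 542), (-16, 346), (-12, 457), (-8, 364), (-4, 1113), (0, 1811), (4, 1120), (8, 240), (12, 203), (16, 252), (20, 234), (24, 477), (28, 1056), (32, 461), (36, 117), (40, 117), (44, 102), (48, 95), (52, 136), (56, 125), (60, 118), (64, 953), (68, 1037), (72, 563), (116, 147), (120, 436)]
[159 -15] [434 537]Traceback (most recent call last):
  File "sl.py", line 16, in <module>
    A=w["color"][a[0]:b[0],a[1]:b[1]];B=v[a[0]:b[0],a[1]:b[1]];k=min(400/A.shape[1],600/A.shape[0])
                                                                     ~~~^~~~~~~~~~~
ZeroDivisionError: division by zero
```

```bash
cat > sl2.py <<'E'
from h import *
w=pickle.load(open("w2.pkl","rb"))
yaw=np.radians(55.4); cx=np.array([np.cos(yaw),np.sin(yaw),0]); ey=np.array([-np.sin(yaw),np.cos(yaw),0]); Z=np.array([0,0,1.])
ez=.5*-cx+np.cos(np.pi/6)*Z; ex=np.cross(ey,ez); O=np.array([.56,.18,.032])
E=np.c_[ex,ey,ez]; L=(cloud(w)-O)@E*1000
# ortho raster, 4px/mm : columns ex -60..60 ; rows ey 110..-110 (left colour, right height)
C=np.zeros((220,120,3),np.uint8);H=np.full((220,120),-99.)
m=(w["range_z"]>0)&(abs(L[...,0])<59)&(abs(L[...,1])<109)&(L[...,2]<135)
for p,c in zip(L[m],w["color"][m]):
    i,j=int(110-p[1]),int(p[0]+60)
    for a in(0,1):
        for b in (0,1):
            if p[2]>H[i+a,j+b]: H[i+a,j+b]=p[2];C[i+a,j+b]=c
v=cv2.applyColorMap(np.clip((H+30)*1.6,0,255).astype(np.uint8),cv2.COLORMAP_JET);v[H<-90]=0
g=cv2.resize(np.hstack([C,v]),None,fx=2.7,fy=2.7,interpolation=0)
cv2.imwrite("pics/w3.png",g)
for y in range(100,-105,-8):
    q=m&(abs(L[...,1]-y)<1.0); o=np.argsort(L[q][:,0]); q=L[q][o]
    print(y,[(round(float(a)),round(float(b))) for a,b in q[::2,[0,2]] if b>-15 and abs(a)<40])
E
python3 sl2.py
```

```text
100 [(-40, -2), (-39, -4), (-37, -6), (-34, -5), (-32, -10), (-31, -9), (-30, -10), (-28, -11), (-27, -12), (-26, -11), (-25, -13), (-24, -14), (-22, -13), (-21, -13)]
92 [(-37, 5), (-34, 12), (-33, 13), (-31, 16), (-28, 22), (-27, 24), (-25, 28), (-23, 31), (-22, 32), (-20, 33), (-19, 31), (-18, 30), (-16, 30), (-15, 30), (-14, 28), (-13, 29), (-12, 28), (-6, 53), (-6, -6), (-6, 41), (-6, 16), (-6, 47), (-6, 60), (-5, 52), (-5, 40), (-5, 11), (-5, 33), (-5, 18), (-4, 53), (-4, 26), (-4, 10), (-4, 74), (-3, 48), (-3, 66), (-3, 40), (-3, 10), (-3, 45), (-3, 60), (-2, 74), (-2, 18), (-2, 53), (-2, 26), (-2, 73), (-1, 10), (-1, -7), (-1, 17), (-1, 1), (-1, 40), (-1, 59), (0, 9), (0, 66), (0, 34), (0, 53), (0, 18), (1, 2), (1, 26), (1, 48), (1, 11), (1, -8), (1, 54), (2, 60), (2, 25), (2, 67), (2, 11), (2, -8), (3, 40), (3, 1), (3, 65), (3, 33), (4, 17), (4, -8), (4, 1), (4, 26), (5, 54), (5, 17), (5, -8), (5, 47), (6, 2), (6, 34), (6, 11), (6, 41), (6, 67), (6, 46), (7, 53), (7, 33), (7, 10), (7, 66), (7, 18), (8, -8), (8, 53), (8, 4), (8, 10), (8, 66), (9, 19), (9, -8), (9, 26), (9, 33
[... 8685 characters left out ...]
0, 16), (-27, 21), (-23, 27), (-22, 31), (-20, 33), (-19, 32), (-17, 31), (-15, 29), (-15, 31), (-14, 28), (-4, 65), (-1, 73), (0, 73), (3, 69), (4, 67), (5, 67), (6, 32), (6, 65), (24, 67), (26, 71), (29, 71), (31, 66)]
-68 [(-38, 2), (-34, 9), (-29, 19), (-25, 24), (-22, 30), (-21, 32), (-19, 32), (-18, 32), (-15, 31), (-14, 29), (-13, 29), (-3, 66), (15, 65), (19, 66), (32, 66)]
-76 [(-36, 6), (-33, 12), (-29, 17), (-26, 24), (-21, 32), (-20, 33), (-18, 32), (-16, 29), (-16, 31), (-13, 29), (-11, 28)]
-84 [(-37, 5), (-33, 11), (-31, 14), (-28, 19), (-26, 24), (-21, 32), (-19, 31), (-17, 30), (-15, 29), (-12, 28), (-11, 28)]
-92 [(-39, 0), (-34, 9), (-30, 16), (-18, 29), (-14, 28)]
-100 []
```

View pics/w3.png

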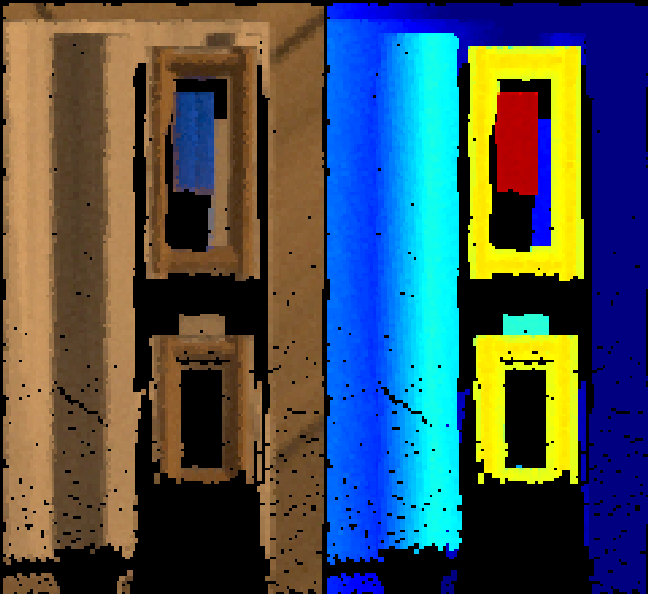

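The raster shows both mouths clearly. In the local frame (mm), the floors are at z=-9 and the lip crest at 73, a difference of 82 as given. The slot centre is x=14.2, the wide slot's centre is y≈49.7, and the narrow slot's is y≈-45.3. The case's centre is (11.2, 57.2) and its top is at 121, so it is 130 long. World floor height comes to 31 mm, which agrees with the text. Next I'll work out the grasp move.

```bash
cat > go.py <<'E'
from h import *
import sys
yaw=np.radians(55.4); cx=np.array([np.cos(yaw),np.sin(yaw),0]); ey=np.array([-np.sin(yaw),np.cos(yaw),0])
ez=.5*-cx+np.cos(np.pi/6)*np.array([0,0,1.]); ex=np.cross(ey,ez); O=np.array([.56,.18,.032]); E=np.c_[ex,ey,ez]
RT=np.c_[ey,ex,-ez]
def rel(P,R,o=None):
    o=o or ctrl.get_obs(); Rc=Ro.from_euler("xyz",o["eef_rot"]).as_matrix()
    print("shift(x.02)",(Rc.T@(P-o["tool_pos"])/.02).round(2),"turn(x90)",(Ro.from_matrix(Rc.T@R).as_rotvec()/(np.pi/2)).round(4),
      "| local",((o["tool_pos"]-O)@E*1000).round(1),"w",round(o["grip_width"]*1000,1),"gf",o["grasp_force"],"F",o["wrist_force"].round(1),"t",o["time_s"])
if __name__=="__main__":
    rel(O+E@(np.array([float(a) for a in sys.argv[1:4]])/1000),RT)
E
python3 go.py 11.2 57.2 165
```

```text
shift(x.02) [-0.51 -0.6   2.51] turn(x90) [-0.0002  0.0015 -0.0019] | local [ 23.3  67.6 215.2] w 93.1 gf 0.0 F [-0.1 -0.2  0. ] t 5.5833
```

Request:
play_rows(
  deltas=[
    [-0.1,-0.12,0.5,0,0,-0.002],
    [-0.1,-0.12,0.5,0,0.0015,0],
    [-0.1,-0.12,0.5,0,0,0],
    [-0.1,-0.12,0.5,0,0,0],
    [-0.11,-0.12,0.51,0,0,0],
    [0,0,0.2,0,0,0],
    [0,0,0,0,0,0],
    [0,0,0,0,0,0],
  ],
  fingers=0.05,
)

```text
time_s: 6.25
tool_pos: [0.4727, 0.1541, 0.1766]
eef_rot: [2.619, -0.001, 2.537]
wrist_force: [0.1, -0.3, -0.2]
grip_width: 0.0493
grasp_force: 0.0
```

```bash
python3 go.py 11.2 57.2 81
```

```text
shift(x.02) [-0.    0.02  3.98] turn(x90) [-0.0005 -0.0004 -0.0005] | local [ 10.9  57.2 160.7] w 49.3 gf 0.0 F [ 0.1 -0.3 -0.2] t 6.25
```

Request:
play_rows(
  deltas=[
    [0,0.02,0.6,0,0,0],
    [0,0,0.6,0,0,0],
    [0,0,0.6,0,0,0],
    [0,0,0.6,0,0,0],
    [0,0,0.6,0,0,0],
    [0,0,0.6,0,0,0],
    [0,0,0.38,0,0,0],
    [0,0,0,0,0,0],
  ],
)

```text
time_s: 6.92
tool_pos: [0.4952, 0.1874, 0.107]
eef_rot: [2.619, -0.002, 2.538]
wrist_force: [-0.4, -0.4, 0.1]
grip_width: 0.0487
grasp_force: 0.0
```

Request:
play_rows(
  deltas=[
    [0,0,0,0,0,0],
    [0,0,0,0,0,0],
    [0,0,0,0,0,0],
    [0,0,0,0,0,0],
    [0,0,0,0,0,0],
    [0,0,0,0,0,0],
    [0,0,0,0,0,0],
    [0,0,0,0,0,0],
  ],
  fingers=-1,
  force=25,
)

```text
time_s: 7.58
tool_pos: [0.4955, 0.187, 0.1083]
eef_rot: [2.618, -0.0, 2.537]
wrist_force: [-2.2, -1.1, 3.1]
grip_width: 0.0136
grasp_force: 25.0
```

```bash
python3 go.py 11.2 57.2 81
```

```text
shift(x.02) [ 0.01 -0.01  0.02] turn(x90) [-0.0002  0.0002 -0.0004] | local [11.4 57.  81.5] w 13.6 gf 24.999676644802094 F [-2.2 -1.1  3.1] t 7.5833
```

Request:
play_rows(
  deltas=[
    [0,0,-0.3,0,0,0],
    [0,0,-0.7,0,0,0],
    [0,0,-0.7,0,0,0],
    [0,0,-0.7,0,0,0],
    [0,0,-0.8,0,0,0],
    [0,0,-0.8,0,0,0],
    [0,0,-0.8,0,0,0],
    [0,0,-0.3,0,0,0],
  ],
)

```text
time_s: 8.25
tool_pos: [0.4665, 0.1445, 0.1984]
eef_rot: [2.617, 0.001, 2.537]
wrist_force: [-0.3, 0.5, -0.1]
grip_width: 0.0139
grasp_force: 25.0
```

Request:
play_rows(
  deltas=[
    [-0.7,0.02,0,0,0,0],
    [-0.8,0.02,0,0,0,0],
    [-0.8,0.02,0,0,0,0],
    [-0.8,0.02,0,0,0,0],
    [-0.8,0.02,0,0,0,0],
    [-0.8,0.02,0,0,0,0],
    [-0.41,0.02,0,0,0,0],
    [0,0,0,0,0,0],
  ],
)

```text
time_s: 8.92
tool_pos: [0.5527, 0.0884, 0.1968]
eef_rot: [2.619, -0.002, 2.536]
wrist_force: [-0.2, -0.1, 0.2]
grip_width: 0.0138
grasp_force: 25.0
```

```bash
python3 go.py 14.2 -45.3 170; cat > look.py <<'E'
from go import *
s=snap(sys.argv[1]); n=sys.argv[2]; pickle.dump(s,open(n+".pkl","wb"))
L=(cloud(s)-O)@E*1000; hsv=cv2.cvtColor(s["color"],cv2.COLOR_BGR2HSV)
lo,hi=dict(blue=((105,120,30),(130,255,255)),green=((50,100,30),(80,255,255)))[sys.argv[3]]
m=(cv2.inRange(hsv,lo,hi)>0)&(abs(L[...,0])<80)&(abs(L[...,1])<120)&(L[...,2]>-20)
P=L[m]; print(len(P),"lo",np.percentile(P,2,0).round(1),"hi",np.percentile(P,98,0).round(1))
if len(P)>20:
    b=np.arange(P[:,2].min(),P[:,2].max()+8,8)
    for a in b[:-1]:
        q=P[(P[:,2]>=a)&(P[:,2]<a+8)]
        if len(q)>5: print(int(a),len(q),np.percentile(q[:,:2],[5,95],0).round(1).tolist())
E
python3 look.py wrist w4 blue
```

```text
shift(x.02) [0.03 0.03 0.63] turn(x90) [-0.0008 -0.0005 -0.0013] | local [ 13.5 -46.  182.5] w 13.8 gf 24.998916685581207 F [-0.2 -0.1  0.2] t 8.9167
2881 lo [  7.2 -52.2 107.1] hi [ 20.3 -27.  228.1]
89 11 [[9.6, -27.9], [19.0, -27.3]]
97 32 [[8.0, -28.1], [18.9, -27.1]]
105 39 [[8.5, -28.0], [19.1, -27.1]]
113 39 [[8.0, -28.0], [19.1, -27.2]]
121 49 [[7.7, -28.1], [19.3, -27.3]]
129 47 [[7.8, -28.2], [18.7, -27.2]]
137 58 [[8.4, -28.0], [19.4, -27.1]]
145 60 [[8.0, -28.1], [19.6, -27.1]]
153 72 [[7.9, -28.2], [19.4, -27.2]]
161 83 [[7.9, -28.5], [19.3, -27.2]]
169 91 [[8.0, -28.4], [19.5, -27.1]]
177 102 [[7.8, -28.3], [19.3, -27.3]]
185 117 [[8.0, -29.2], [19.8, -27.3]]
193 141 [[7.8, -29.1], [19.6, -27.2]]
201 164 [[7.9, -29.5], [20.1, -27.2]]
209 194 [[7.9, -29.2], [19.9, -27.2]]
217 1507 [[7.4, -51.9], [19.7, -27.8]]
225 24 [[20.3, -46.8], [20.4, -38.1]]
273 28 [[10.5, -16.2], [17.1, -14.9]]
345 16 [[13.8, 32.5], [13.8, 32.5]]
```

The case hangs straight, centred at (13.7, -45.6), so it needs about 0.5 mm of correction. Lowering it into the narrow slot.

Request:
play_rows(
  deltas=[
    [0.01,0.03,0.5,0,0,0],
    [0,0,0.5,0,0,0],
    [0,0,0.5,0,0,0],
    [0,0,0.5,0,0,0],
    [0,0,0.5,0,0,0],
    [0,0,0.5,0,0,0],
    [0,0,0.5,0,0,0],
    [0,0,0.5,0,0,0],
  ],
)

```text
time_s: 9.63
tool_pos: [0.575, 0.123, 0.1277]
eef_rot: [2.619, -0.001, 2.537]
wrist_force: [0.3, 0.1, -1.1]
grip_width: 0.0143
grasp_force: 25.0
```

Request:
play_rows(
  deltas=[
    [0,0,0.3,0,0,0],
    [0,0,0.3,0,0,0],
    [0,0,0.2,0,0,0],
    [0,0,0.1,0,0,0],
    [0,0,0.1,0,0,0],
    [0,0,0,0,0,0],
    [0,0,0,0,0,0],
    [0,0,0,0,0,0],
  ],
)

```text
time_s: 10.3
tool_pos: [0.5806, 0.1306, 0.1117]
eef_rot: [2.618, -0.0, 2.537]
wrist_force: [-0.5, -0.9, 0.0]
grip_width: 0.0137
grasp_force: 25.0
```

```bash
python3 go.py 14.2 -45.3 81
```

```text
shift(x.02) [-0.02 -0.03  0.13] turn(x90) [-0.0002  0.0002 -0.0004] | local [ 14.7 -45.   83.5] w 13.7 gf 24.998795092105865 F [-0.5 -0.9  0. ] t 10.3
```

Request:
play_rows(
  deltas=[
    [-0.01,-0.02,0.05,0,0,0],
    [0,0,0.05,0,0,0],
    [0,0,0.03,0,0,0],
    [0,0,0.03,0,0,0],
    [0,0,0,0,0,0],
    [0,0,0,0,0,0],
    [0,0,0,0,0,0],
    [0,0,0,0,0,0],
  ],
)

```text
time_s: 10.97
tool_pos: [0.5816, 0.131, 0.1097]
eef_rot: [2.618, 0.001, 2.537]
wrist_force: [-10.7, -10.4, 14.4]
grip_width: 0.014
grasp_force: 25.0
```

```bash
python3 go.py 14.2 -45.3 81
```

```text
shift(x.02) [ 0.01 -0.02  0.02] turn(x90) [-0.0003  0.0007  0.    ] | local [ 14.6 -45.6  81.3] w 14.0 gf 25.015303194522858 F [-10.7 -10.4  14.4] t 10.9667
```

The case is on the floor: about 20 N along the axis at TCP 81.3. Releasing and backing out.

Request:
play_rows(
  deltas=[
    [0,0,-0.05,0,0,0],
    [0,0,0,0,0,0],
    [0,0,0,0,0,0],
    [0,0,0,0,0,0],
    [0,0,0,0,0,0],
    [0,0,-0.1,0,0,0],
    [0,0,-0.4,0,0,0],
    [0,0,-0.6,0,0,0],
  ],
  fingers=0.05,
)

```text
time_s: 11.63
tool_pos: [0.5743, 0.1221, 0.1281]
eef_rot: [2.619, -0.002, 2.538]
wrist_force: [0.3, -0.0, 0.5]
grip_width: 0.0488
grasp_force: 0.0
```

Request:
play_rows(
  deltas=[
    [0,0,-0.9,0,0,0],
    [0,0,-0.9,0,0,0],
    [0,0,-0.9,0,0,0],
    [0,0,-0.9,0,0,0],
    [0,0,-0.9,0,0,0],
    [0,0,-0.5,0,0,0],
    [0,0,0,0,0,0],
    [0,0,0,0,0,0],
  ],
)

```text
time_s: 12.3
tool_pos: [0.5465, 0.0807, 0.2153]
eef_rot: [2.618, 0.0, 2.536]
wrist_force: [0.5, -0.5, -0.3]
grip_width: 0.0491
grasp_force: 0.0
```

```bash
python3 look.py wrist w5 blue; cat > org.py <<'E'
from go import *
R=Ro.from_euler("xyz",[np.pi,0,np.radians(95.7)]).as_matrix()  # tool y -> yaw 5.7 deg
rel(np.array([float(a) for a in sys.argv[1:4]]),R)
E
python3 org.py .599 -.188 .30
```

```text
788 lo [  7.3 -61.   50.4] hi [ 20.4 -26.7 121.9]
29 16 [[22.3, -65.1], [22.3, -49.9]]
53 13 [[8.7, -27.6], [18.8, -26.8]]
61 18 [[8.2, -27.4], [18.5, -26.6]]
69 17 [[9.1, -27.2], [19.2, -26.6]]
77 25 [[8.4, -27.3], [18.9, -26.6]]
85 23 [[7.8, -27.4], [17.9, -26.8]]
93 24 [[8.7, -27.4], [19.6, -26.7]]
101 31 [[8.0, -27.6], [19.2, -26.7]]
109 34 [[7.9, -27.3], [18.9, -26.6]]
117 584 [[7.4, -59.9], [19.3, -28.1]]
shift(x.02) [-9.81 -6.15 -8.49] turn(x90) [ 0.3114 -0.1446  0.5386] | local [ 13.9 -45.  202.6] w 48.8 gf 0.0 F [-0.7  0.9  1. ] t 12.35
```

Request:
play_rows(
  deltas=[
    [0,0,-0.6,0.067,0,0],
    [0,0,-0.6,0.067,0,0],
    [0,0,-0.6,0.067,0,0],
    [0,0,-0.6,0.067,0,0],
    [0,0,-0.5,0.066,0,0],
    [0,0,0,0,0,0.069],
    [0,0,0,0,0,0.069],
    [0,0,0,0,0,0.069],
  ],
)

```text
time_s: 13.02
tool_pos: [0.5364, 0.0671, 0.2679]
eef_rot: [-3.138, -0.001, 2.208]
wrist_force: [-0.1, -0.7, 0.8]
grip_width: 0.0487
grasp_force: 0.0
```

Request:
play_rows(
  deltas=[
    [0,0,0,0,0,0.069],
    [0,0,0,0,0,0.069],
    [0,0,0,0,0,0.069],
    [0,0,0,0,0,0.069],
    [0,0,0,0,0,0.069],
    [0,0,0,0,0,0],
    [0,0,0,0,0,0],
    [0,0,0,0,0,0],
  ],
)

```text
time_s: 13.68
tool_pos: [0.5362, 0.0664, 0.2687]
eef_rot: [-3.139, 0.001, 1.674]
wrist_force: [0.2, -0.3, 0.5]
grip_width: 0.049
grasp_force: 0.0
```

```bash
python3 org.py .599 -.188 .26
```

```text
shift(x.02) [-12.97   1.81   0.44] turn(x90) [-0.0015  0.0005  0.0025] | local [ 25.7 -44.9 258.5] w 49.0 gf 0.0 F [ 0.2 -0.3  0.5] t 13.6833
```

Request:
play_rows(
  deltas=[
    [-0.8,0.11,0,0,0,0],
    [-0.8,0.11,0,0,0,0],
    [-0.8,0.11,0,0,0,0],
    [-0.8,0.11,0,0,0,0],
    [-0.8,0.11,0,0,0,0],
    [-0.8,0.11,0,0,0,0],
    [-0.8,0.11,0,0,0,0],
    [-0.8,0.11,0,0,0,0],
  ],
)

```text
time_s: 14.35
tool_pos: [0.5666, -0.0602, 0.2692]
eef_rot: [-3.14, 0.001, 1.673]
wrist_force: [0.1, 1.0, -0.7]
grip_width: 0.049
grasp_force: 0.0
```

Request:
play_rows(
  deltas=[
    [-0.8,0.11,0,0,0,0],
    [-0.8,0.11,0,0,0,0],
    [-0.8,0.11,0,0,0,0],
    [-0.8,0.11,0,0,0,0],
    [-0.4,0.11,0,0,0,0.002],
    [0,0.1,0,0,0,0],
    [0,0,0,0,0,0],
    [0,0,0,0,0,0],
  ],
)

```text
time_s: 15.02
tool_pos: [0.5865, -0.1293, 0.2695]
eef_rot: [-3.14, 0.001, 1.668]
wrist_force: [0.3, 0.6, 1.1]
grip_width: 0.0486
grasp_force: 0.0
```

```bash
cat > lo.py <<'E'
from h import *
s=snap("wrist"); X=cloud(s); hsv=cv2.cvtColor(s["color"],cv2.COLOR_BGR2HSV)
m=(cv2.inRange(hsv,(50,100,30),(80,255,255))>0)&(np.hypot(X[...,0]-.6,X[...,1]+.19)<.08)
P=X[m];print(len(P),np.percentile(P,[2,98],0).round(4).tolist())
T=P[P[:,2]>.144]; print(len(T),T[:,2].mean(),T.mean(0),cv2.minAreaRect((T[:,:2]*1000).astype(np.float32)))
w=(cv2.inRange(hsv,(0,0,150),(180,60,255))>0)&(np.hypot(X[...,0]-.6,X[...,1]+.19)<.07)&(X[...,2]<.06)&(X[...,2]>.035)
Q=X[w];print('pocket',len(Q),np.median(Q[:,2]) if len(Q) else 0,cv2.minAreaRect((Q[:,:2]*1000).astype(np.float32)) if len(Q) else 0)
v=np.argwhere(m);print('px',v.min(0),v.max(0))
cv2.imwrite("pics/w6.png",s["color"])
E
python3 lo.py; python3 org.py .599 -.188 .26
```

```text
1036 [[0.5893, -0.2136, 0.0476], [0.6062, -0.1572, 0.1483]]
688 0.14703160724635939 [ 0.59830759 -0.185361    0.14703161] ((598.4822998046875, -186.65170288085938), (14.647950172424316, 58.68224334716797), 6.284908771514893)
pocket 411 0.043108324497271755 ((599.4563598632812, -187.89846801757812), (31.240413665771484, 73.7772445678711), 5.310615539550781)
px [204 283] [282 297]
shift(x.02) [-2.99  0.34  0.48] turn(x90) [-0.0009  0.0005 -0.0016] | local [ -88.6 -197.4  325.5] w 48.7 gf 0.0 F [-0.1  0.6 -0.3] t 15.0667
```

View pics/w6.png

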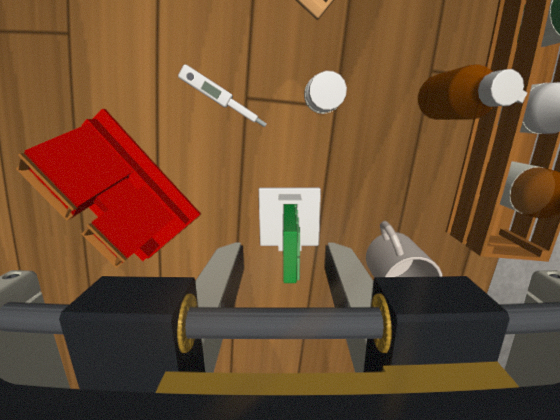

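Wrist view: the organizer is at (291,243) in its stand, centred between the fingers. The mug at (400,260) and the red caddy are clear. The centre measures (0.5987, -0.187), the yaw about 5.8° and the top 0.148. The grasp is at TCP z=0.098.

Request:
play_rows(
  deltas=[
    [-0.5,0.06,0,0,0,0],
    [-0.5,0.06,0,0,0,0],
    [-0.5,0.06,0,0,0,0],
    [-0.5,0.06,0,0,0,0],
    [-0.5,0.06,0.2,0,0,0],
    [-0.44,0.03,0.3,0,0,0],
    [0,0,0.5,0,0,0],
    [0,0,0.5,0,0,0],
  ],
)

```text
time_s: 15.73
tool_pos: [0.5985, -0.1883, 0.2381]
eef_rot: [-3.14, 0.001, 1.666]
wrist_force: [-0.1, 0.5, 0.3]
grip_width: 0.0488
grasp_force: 0.0
```

```bash
python3 org.py .5987 -.187 .098
```

```text
shift(x.02) [0.07 0.03 7.01] turn(x90) [-0.0012  0.0003 -0.0028] | local [-140.5 -240.9  319.2] w 48.8 gf 0.0 F [-0.1  0.5  0.3] t 15.7333
```

Request:
play_rows(
  deltas=[
    [0.06,0.02,0.9,0,0,-0.003],
    [0,0,0.9,0,0,0],
    [0,0,0.9,0,0,0],
    [0,0,0.9,0,0,0],
    [0,0,0.9,0,0,0],
    [0,0,0.9,0,0,0],
    [0,0,0.9,0,0,0],
    [0,0,0.6,0,0,0],
  ],
)

```text
time_s: 16.4
tool_pos: [0.5978, -0.1859, 0.0987]
eef_rot: [-3.138, -0.0, 1.672]
wrist_force: [-0.0, 0.3, 0.4]
grip_width: 0.0488
grasp_force: 0.0
```

Request:
play_rows(
  deltas=[
    [0,0,0.05,0,0,0],
    [0,0,0,0,0,0],
    [0,0,0,0,0,0],
    [0,0,0,0,0,0],
    [0,0,0,0,0,0],
    [0,0,0,0,0,0],
    [0,0,0,0,0,0],
    [0,0,0,0,0,0],
  ],
  fingers=-1,
  force=35,
)

```text
time_s: 17.07
tool_pos: [0.5991, -0.1868, 0.1016]
eef_rot: [-3.141, 0.001, 1.672]
wrist_force: [-1.2, -0.0, 6.3]
grip_width: 0.0178
grasp_force: 35.0
```

```bash
python3 org.py .5987 -.187 .098
```

```text
shift(x.02) [-0.01 -0.02  0.18] turn(x90) [-0.0001  0.0009  0.0009] | local [-207.5 -240.5  200.1] w 17.8 gf 34.99867379665375 F [-1.2 -0.   6.3] t 17.0667
```

Request:
play_rows(
  deltas=[
    [0,0,-0.3,0,0,0],
    [0,0,-0.7,0,0,0],
    [0,0,-0.9,0,0,0],
    [0,0,-0.9,0,0,0],
    [0,0,-0.9,0,0,0],
    [0,0,-0.9,0,0,0],
    [0,0,-0.9,0,0,0],
    [0,0,-0.9,0,0,0],
  ],
)

```text
time_s: 17.73
tool_pos: [0.5987, -0.1865, 0.2302]
eef_rot: [-3.14, 0.001, 1.672]
wrist_force: [-0.4, -0.3, -1.6]
grip_width: 0.0179
grasp_force: 35.0
```

Request:
play_rows(
  deltas=[
    [0,0,-0.9,0,0,0],
    [0,0,-0.7,0,0,0],
    [0,0,0,0,0,-0.068],
    [0,0,0,0,0,-0.068],
    [0,0,0,0,0,-0.068],
    [0,0,0,0,0,-0.068],
    [0,0,0,0,0,-0.068],
    [0,0,0,0,0,-0.068],
  ],
)

```text
time_s: 18.4
tool_pos: [0.5988, -0.1865, 0.2609]
eef_rot: [-3.14, -0.0, 2.318]
wrist_force: [-0.5, -0.4, -0.9]
grip_width: 0.0178
grasp_force: 35.0
```

Request:
play_rows(
  deltas=[
    [0,0,0,0,0,-0.068],
    [0,0,0,0,0,-0.068],
    [0,0,0,0,0,0],
    [0,0,0,0,0,0],
    [0,0,0,0,0,0],
    [0,0,0,0,0,0],
    [0,0,0,0,0,0],
    [0,0,0,0,0,0],
  ],
)

```text
time_s: 19.07
tool_pos: [0.599, -0.1865, 0.2606]
eef_rot: [-3.14, -0.0, 2.525]
wrist_force: [-0.4, -0.5, -0.7]
grip_width: 0.018
grasp_force: 35.0
```

```bash
python3 go.py 14.2 49.7 230
```

```text
shift(x.02) [14.61  8.66  1.11] turn(x90) [-0.3343  0.0018 -0.0079] | local [-127.8 -240.2  337.8] w 18.0 gf 34.995179772377014 F [-0.4 -0.5 -0.7] t 19.0667
```

Request:
play_rows(
  deltas=[
    [0.91,0.54,0,0,0,0],
    [0.91,0.54,0,0,0,0],
    [0.91,0.54,0,0,0,0],
    [0.91,0.54,0,0,0,0],
    [0.91,0.54,0,0,0,0],
    [0.91,0.54,0,0,0,0],
    [0.91,0.54,0,0,0,0],
    [0.91,0.54,0,0,0,0],
  ],
)

```text
time_s: 19.73
tool_pos: [0.5294, -0.0311, 0.2606]
eef_rot: [-3.14, -0.0, 2.525]
wrist_force: [0.7, 0.4, -1.9]
grip_width: 0.0177
grasp_force: 35.0
```

Request:
play_rows(
  deltas=[
    [0.91,0.54,0,0,0,0],
    [0.91,0.54,0,0,0,0],
    [0.91,0.54,0,0,0,0],
    [0.91,0.54,0,0,0,0],
    [0.91,0.54,0,0,0,0],
    [0.91,0.54,0,0,0,0],
    [0.91,0.54,0,0,0,0],
    [0.91,0.54,0,0,0,0],
  ],
)

```text
time_s: 20.4
tool_pos: [0.4604, 0.1235, 0.2606]
eef_rot: [-3.14, -0.0, 2.525]
wrist_force: [0.3, -0.0, -1.7]
grip_width: 0.0177
grasp_force: 35.0
```

Request:
play_rows(
  deltas=[
    [0,0,0,-0.067,0,0],
    [0,0,0,-0.067,0,0],
    [0,0,0,-0.067,0,0],
    [0,0,0,-0.067,0,0],
    [0,0,0,-0.066,0,0],
    [0,0,0,0,0,-0.008],
    [0,0,0,0,0,0],
    [0,0,0,0,0,0],
  ],
)

```text
time_s: 21.07
tool_pos: [0.461, 0.1225, 0.2608]
eef_rot: [2.621, 0.006, 2.536]
wrist_force: [0.1, -0.8, -1.3]
grip_width: 0.0181
grasp_force: 35.0
```

```bash
python3 go.py 14.2 49.7 190;python3 look.py wrist w7 green
```

```text
shift(x.02) [ 0.06 -0.52  3.  ] turn(x90) [-0.0021  0.0038  0.0013] | local [ 24.8  48.8 250. ] w 18.1 gf 34.9960720539093 F [ 0.1 -0.8 -1.3] t 21.0667
4490 lo [ 16.4  21.6 178. ] hi [ 33.1  78.4 296.5]
157 32 [[17.6, 74.9], [30.4, 77.7]]
165 36 [[17.1, 74.7], [31.4, 77.7]]
173 45 [[17.3, 74.8], [33.2, 77.8]]
181 49 [[17.5, 74.3], [32.7, 77.9]]
189 43 [[17.1, 75.1], [31.1, 77.8]]
197 63 [[17.3, 75.0], [31.8, 77.9]]
205 65 [[17.1, 74.1], [33.6, 78.0]]
213 67 [[17.3, 75.0], [32.0, 78.0]]
221 72 [[16.8, 74.7], [31.4, 78.0]]
229 89 [[17.7, 75.3], [31.4, 78.1]]
237 110 [[17.2, 75.1], [33.0, 78.2]]
245 99 [[17.2, 75.1], [32.1, 78.3]]
253 131 [[17.0, 74.6], [31.6, 78.2]]
261 139 [[17.0, 76.4], [30.3, 78.4]]
269 166 [[17.2, 75.3], [31.2, 78.4]]
277 202 [[17.0, 75.0], [33.4, 78.4]]
285 568 [[17.1, 44.3], [33.2, 78.4]]
293 2478 [[16.8, 22.5], [29.6, 76.4]]
341 33 [[20.3, 79.6], [28.0, 80.3]]
```

Request:
play_rows(
  deltas=[
    [0.03,-0.2,0.2,-0.002,0.002,0],
    [0.03,-0.2,0.4,0,0.002,0],
    [0.03,-0.12,0.6,0,0,0.001],
    [0,0,0.6,0,0,0],
    [0,0,0.6,0,0,0],
    [0,0,0.4,0,0,0],
    [0,0,0.2,0,0,0],
    [0,0,0,0,0,0],
  ],
)

```text
time_s: 21.78
tool_pos: [0.4714, 0.1416, 0.2021]
eef_rot: [2.616, -0.002, 2.54]
wrist_force: [-0.3, 0.3, -1.6]
grip_width: 0.0178
grasp_force: 35.0
```

```bash
python3 go.py 14.2 50.5 84;python3 look.py wrist w8 green | head -8
```

```text
shift(x.02) [-0.05 -0.01  5.21] turn(x90) [ 0.0011 -0.0016  0.0005] | local [ 14.1  51.2 188.3] w 17.8 gf 34.995964765548706 F [-0.3  0.3 -1.6] t 21.7833
4501 lo [  5.7  23.7 115.7] hi [ 22.3  80.7 234.8]
91 6 [[10.8, 77.2], [22.2, 80.5]]
99 33 [[7.5, 78.0], [20.5, 80.8]]
107 44 [[6.8, 77.4], [23.1, 80.8]]
115 41 [[7.0, 77.9], [22.0, 80.6]]
123 54 [[7.3, 77.2], [22.1, 80.7]]
131 50 [[7.1, 77.7], [21.6, 80.7]]
139 55 [[6.8, 78.1], [21.6, 80.7]]
```

Request:
play_rows(
  deltas=[
    [-0.04,0,0.4,0,-0.001,0],
    [0,0,0.5,0,0,0],
    [0,0,0.5,0,0,0],
    [0,0,0.5,0,0,0],
    [0,0,0.6,0,0,0],
    [0,0,0.6,0,0,0],
    [0,0,0.6,0,0,0],
    [0,0,0.5,0,0,0],
  ],
)

```text
time_s: 22.5
tool_pos: [0.4961, 0.1759, 0.1291]
eef_rot: [2.616, 0.0, 2.538]
wrist_force: [0.9, -1.1, -2.2]
grip_width: 0.0183
grasp_force: 35.0
```

Request:
play_rows(
  deltas=[
    [0,0,0.3,0,0,0],
    [0,0,0.3,0,0,0],
    [0,0,0.2,0,0,0],
    [0,0,0.05,0,0,0],
    [0,0,0,0,0,0],
    [0,0,0,0,0,0],
    [0,0,0,0,0,0],
    [0,0,0,0,0,0],
  ],
)

```text
time_s: 23.17
tool_pos: [0.5011, 0.1822, 0.1164]
eef_rot: [2.615, 0.001, 2.538]
wrist_force: [0.5, 0.1, -1.5]
grip_width: 0.0179
grasp_force: 35.0
```

```bash
python3 go.py 14.2 49.7 84
```

```text
shift(x.02) [-0.   -0.03  0.25] turn(x90) [0.0019 0.0008 0.0006] | local [14.9 49.7 88.9] w 17.9 gf 34.995909333229065 F [ 0.5  0.1 -1.5] t 23.1667
```

Request:
play_rows(
  deltas=[
    [0,-0.02,0.1,0.001,0,0],
    [0,0,0.05,0,0,0],
    [0,0,0.05,0,0,0],
    [0,0,0.05,0,0,0],
    [0,0,0,0,0,0],
    [0,0,0,0,0,0],
    [0,0,0,0,0,0],
    [0,0,0,0,0,0],
  ],
)

```text
time_s: 23.83
tool_pos: [0.5024, 0.1837, 0.113]
eef_rot: [2.617, 0.002, 2.539]
wrist_force: [-18.2, -15.4, 20.3]
grip_width: 0.018
grasp_force: 35.0
```

```bash
python3 go.py 14.2 49.7 84
```

```text
shift(x.02) [ 0.01 -0.03  0.05] turn(x90) [0.0005 0.0009 0.0013] | local [14.8 49.5 85. ] w 18.0 gf 35.028051137924194 F [-18.2 -15.4  20.3] t 23.8333
```

Contact at TCP 85 with about 31 N along the axis, which matches the floor depth. Releasing, backing out and verifying.

Request:
play_rows(
  deltas=[
    [0,0,-0.05,0,0,0],
    [0,0,0,0,0,0],
    [0,0,0,0,0,0],
    [0,0,0,0,0,0],
    [0,0,0,0,0,0],
    [0,0,-0.1,0,0,0],
    [0,0,-0.4,0,0,0],
    [0,0,-0.6,0,0,0],
  ],
  fingers=0.05,
)

```text
time_s: 24.5
tool_pos: [0.4951, 0.1746, 0.131]
eef_rot: [2.618, -0.0, 2.539]
wrist_force: [0.1, -0.2, -0.4]
grip_width: 0.0485
grasp_force: 0.0
```

Request:
play_rows(
  deltas=[
    [0,0,-0.9,0,0,0],
    [0,0,-0.9,0,0,0],
    [0,0,-0.9,0,0,0],
    [0,0,-0.9,0,0,0],
    [0,0,-0.9,0,0,0],
    [0,0,-0.9,0,0,0],
    [0,0,-0.4,0,0,0],
    [0,0,0,0,0,0],
  ],
)

```text
time_s: 25.17
tool_pos: [0.4628, 0.1263, 0.2339]
eef_rot: [2.615, 0.004, 2.537]
wrist_force: [-0.3, 0.1, -0.3]
grip_width: 0.0488
grasp_force: 0.0
```

```bash
python3 go.py 14.2 49.7 84; python3 look.py wrist w9 green|sed -n '1p;/^1[0-9][0-9]/p'; python3 look.py wrist w10 blue|sed -n '1p;/^1[0-9][0-9]/p'
python3 - <<'E'
from h import *
w=pickle.load(open("w10.pkl","rb"));s=snap("side");cv2.imwrite("pics/f.png",np.hstack([cv2.resize(w["color"],(400,300)),cv2.resize(s["color"][130:310,140:380],(400,300))]))
E
```

```text
shift(x.02) [ 0.04 -0.05  7.03] turn(x90) [0.0016 0.0022 0.0008] | local [ 14.9  49.5 224.6] w 48.8 gf 0.0 F [-0.3  0.1 -0.3] t 25.1667
1338 lo [ 4.6 21.9 58.1] hi [ 21.2  79.  131.9]
1338 lo [ 4.6 21.9 58.1] hi [ 21.2  79.  131.9]
103 24 [[6.6, 76.3], [20.8, 79.0]]
111 48 [[6.3, 27.3], [22.0, 79.0]]
119 97 [[7.8, 30.6], [20.7, 78.9]]
127 1023 [[5.2, 23.4], [17.9, 76.6]]
591 lo [  7.5 -53.5  66.2] hi [ 19.7  80.1 317.4]
101 45 [[8.3, -28.0], [18.7, -26.6]]
109 44 [[8.5, -28.3], [19.7, -26.6]]
117 323 [[7.5, -53.0], [19.6, -27.0]]
```

View pics/f.png

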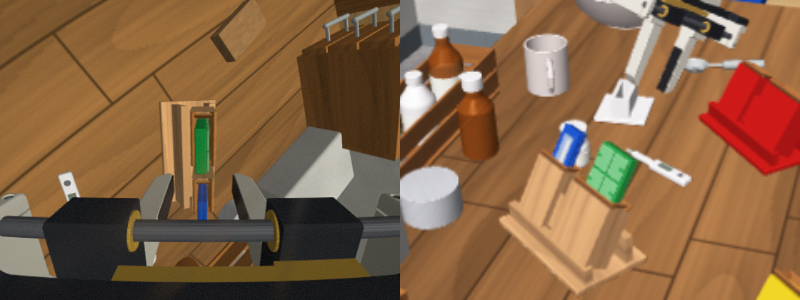

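Both items are seated: the organizer's top is at 131 (140 mm above the floor) and the case's at 121 (130 mm above). The stand is empty, the bystanders look untouched, and the gripper is clear.

```bash
python3 -c "
from plant import ctrl
print(ctrl.hand_in())"
```

```text
the job is handed in; nothing more can be done
None
```

The blue case is fully home in the narrow slot and the green organizer in the wide slot, done in that order and handed in at about 25 s on the robot clock; no verdict came back.

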